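# Load the sample caddy

### The job

Collect the three capped sample bottles from the bench into the caddy, each standing upright on the floor of the holder made for its size (wide in wide, medium in medium, narrow in narrow). Set them down, do not drop them, and leave the uncapped bottles standing where they are.

Things in the scene. Friction and masses are not known exactly. Their poses are not given: they have to be found in the camera images.
- bottle_wide: wide CAPPED sample bottle, loose, standing upright: white plastic body 62 mm in diameter up to a shoulder at 80 mm, tapering to a neck; grey screw cap 38 mm in diameter and 22 mm high, its flat top 115 mm above the bottle's foot. Origin: centre of its underside; z up along its axis. Under 0.3 kg; the closed cap is a good grip (it does not turn or come off).
- bottle_medium: medium CAPPED sample bottle, loose, standing upright: white plastic body 44 mm in diameter up to a shoulder at 75 mm, tapering to a neck; grey screw cap 30 mm in diameter and 22 mm high, its flat top 105 mm above the bottle's foot. Origin: centre of its underside; z up along its axis. Under 0.3 kg; the closed cap is a good grip (it does not turn or come off).
- bottle_narrow: narrow CAPPED sample bottle, loose, standing upright: white plastic body 26 mm in diameter up to a shoulder at 66 mm, tapering to a neck; grey screw cap 22 mm in diameter and 22 mm high, its flat top 95 mm above the bottle's foot. Origin: centre of its underside; z up along its axis. Under 0.3 kg; the closed cap is a good grip (it does not turn or come off).
- open_wide: wide UNCAPPED bottle, loose, standing upright: the same white body as the wide capped one (62 mm in diameter, shoulder at 80 mm) but with no cap: a bare white threaded neck 32 mm in diameter with a dark open mouth, top at 107 mm. It does not belong in the caddy. Origin: centre of its underside; z up.
- open_medium: medium UNCAPPED bottle, loose, standing upright: the same white body as the medium capped one (44 mm in diameter, shoulder at 75 mm) but with no cap: a bare white threaded neck 24 mm in diameter with a dark open mouth, top at 97 mm. It does not belong in the caddy. Origin: centre of its underside; z up.
- open_narrow: narrow UNCAPPED bottle, loose, standing upright: the same white body as the narrow capped one (26 mm in diameter, shoulder at 66 mm) but with no cap: a bare white threaded neck 16 mm in diameter with a dark open mouth, top at 87 mm. It does not belong in the caddy. Origin: centre of its underside; z up.
- caddy: low open aluminium tray, 102 mm (its x) by 300 mm (its y) outside, walls 4 mm thick and 30 mm high, floor 4 mm thick, a small wire handle at each end (to 172 mm from the centre along y, 38 mm high). Fixed to the bench. Three round holders stand in it in a row along its y, 95 mm apart, in any order. Origin: centre of its underside.
- holder_wide: wide round holder: open-topped upright grey cup fixed in the caddy, 82 mm outside and 76 mm inside diameter, 38 mm high, inner floor 4 mm above its underside (8 mm above the bench), for the 62 mm bottle. Origin: centre of its underside (4 mm above the bench); z up.
- holder_medium: medium round holder: open-topped upright grey cup fixed in the caddy, 64 mm outside and 58 mm inside diameter, 38 mm high, inner floor 4 mm above its underside (8 mm above the bench), for the 44 mm bottle. Origin: centre of its underside (4 mm above the bench); z up.
- holder_narrow: narrow round holder: open-topped upright grey cup fixed in the caddy, 46 mm outside and 40 mm inside diameter, 38 mm high, inner floor 4 mm above its underside (8 mm above the bench), for the 26 mm bottle. Origin: centre of its underside (4 mm above the bench); z up.

How it is judged:
At the end, for the whole second after the job is handed in: Each capped bottle is released, upright (within 0.12 rad) and at rest, its foot inside its own size's holder: axis within 12 mm of the holder's axis and foot less than 10 mm above the holder's underside (that is, on the inner floor). All three uncapped bottles stand within 30 mm of where they began (horizontal distance between bottle_wide and holder_wide below 0.012 m and z of bottle_wide in the frame of holder_wide between 0 and 0.01 m and angle between each of bottle_wide, bottle_medium, bottle_narrow, open_wide, open_medium, open_narrow's own z axis and vertical below 0.12 rad and linear speed of each of bottle_wide, bottle_medium, bottle_narrow, open_wide, open_medium, open_narrow below 0.02 m/s and angular speed of each of bottle_wide, bottle_medium, bottle_narrow below 0.2 rad/s and contact force between each of bottle_wide, bottle_medium, bottle_narrow and the fingers below 0.1 N and horizontal distance between bottle_medium and holder_medium below 0.012 m and z of bottle_medium in the frame of holder_medium between 0 and 0.01 m and horizontal distance between bottle_narrow and holder_narrow below 0.012 m and z of bottle_narrow in the frame of holder_narrow between 0 and 0.01 m and distance of each of open_wide, open_medium, open_narrow from where it was at the start of the episode below 0.03 m); the robot touches nothing.
It fails at once if an uncapped bottle is shifted by more than 30 mm or tipped ((distance of open_wide from where it was at the start of the episode above 0.03 m or angle between open_wide's own z axis and vertical above 0.3 rad) or (distance of open_medium from where it was at the start of the episode above 0.03 m or angle between open_medium's own z axis and vertical above 0.3 rad) or (distance of open_narrow from where it was at the start of the episode above 0.03 m or angle between open_narrow's own z axis and vertical above 0.3 rad)).
It fails at once if a capped bottle is dropped, thrown or knocked over (faster than 0.7 m/s while not held, a fall of about 25 mm) ((linear speed of bottle_wide above 0.7 m/s and contact force between bottle_wide and the fingers below 0.1 N) or (linear speed of bottle_medium above 0.7 m/s and contact force between bottle_medium and the fingers below 0.1 N) or (linear speed of bottle_narrow above 0.7 m/s and contact force between bottle_narrow and the fingers below 0.1 N)).
It also fails if it takes over 77 s, if anything falls off the work surface, if the arm or the gripper's body presses on something with over 40 N, if the wrist force passes 120 N, or if a joint passes its speed limit or range.

### The arm

A 6-joint arm with a two-finger parallel gripper is mounted at the origin on the work surface. World frame = base frame: x ahead of the robot, y to its left, z up, the work surface at z = 0. Lengths are in m, angles in rad, forces in N, time in s.
With the tool pointing down it reaches from about 0.225 to 0.875 m from the base axis. Payload 3.4 kg.
Tool frame: the origin (TCP) lies at the very end of the fingers, on their centre line; the grasp point (between the pads) lies 19 mm behind it; z points along the fingers, y is the direction in which the jaws open and shut (so a half turn about z gives the same grasp; the last joint's range is limited). The gripper opens to 85 mm and grips with 20 to 120 N. Pads are 22 mm wide; open, the fingers measure 114 mm over their backs; the gripper's body (76 mm by 85 mm) begins 54 mm behind the grasp point. The pads swing forward as they close: fully open they stand 13 mm farther back than shut.
Start: joints at [-1.257, 0.276, 1.505, -0, 1.361, -0.121], TCP at [0.242, -0.522, 0.231] pointing down, gripper open.
Joint ranges: [-2.89, 2.89], [-0.75, 2.08], [0.22, 2.7], [-1.18, 4.32], [0.11, 2.71], [-2.7, 2.7]. Speed limits (rad/s): [2.57, 2.57, 3.14, 3.14, 3.14, 3.14].

### API

Orientations are given as a unit quaternion [w, x, y, z].
In Python, from rig import manip gives the robot as it stands. The module is installed in compiled form; this text tells all that it offers.
- The arm moves only by the tool carry_out, never from a script. Its argument "moves" is one flat list of numbers, 5 for each row, row after row: the opening in per cent of the stroke, from 0 (shut) to 100 (fully open), then the shift along the world's x, y, z in cm, then the turn about the world's z in rad. A call has exactly 10 rows; each row shifts and turns the commanded pose from where the row before left it; what a row does not reach is not made up. A row lasts 1/10 s, in which the tool goes at most 50 mm and 8.59 degrees, less where a joint would pass 70% of its speed; a pose out of reach is approached as far as the arm can. A call is refused whole if a number of a shift passes 5 or a number of a turn 0.15, either way. A call with a gripper value outside its range is refused whole. The fingers move at their own pace and stop on an object; "squeeze" is the grip in N (left out, the last holds). Time passes only in rows, so rows that do not move let the fingers close, or fill a call up. It gives the time, the measured TCP pose, the force and the opening at its end, in the units of the state.
- manip.get_state(): the state, without advancing time (a new reading comes with each control period).
- manip.get_image(name): name is "scene" or "top" or "wrist"; returns the picture (420x560x3 uint8, red, green, blue); there is no depth.
- manip.camera_info(name): a dict with "fov_y" (degrees; the focal length in pixels is half the picture's height over the tangent of half this angle, whatever the lens; pixels are square), "cx", "cy" (the principal point, pixels), "rvec" (rotation vector, rad) and "tvec" (3), from world to camera coordinates, as OpenCV has them; the wrist camera has in their place "hand_eye" (4x4, takes a point from camera to tool coordinates, whose origin is the TCP and whose axes are the flange's). Camera axes: x right, y down, z forward; pixel columns grow to the right and rows downward; lengths in m; the calibration is good to about 2 mm. A picture is of the moment at which its call begins: read the wrist's pose just before it. camera_info takes no time and is no camera call.
- manip.sign_off(): hands the job in, once; it reports no verdict.
The state is a dict: "clock": time; "qpos": joint angles; "qd": joint speeds; "effort": joint torques, N m; "position": TCP position; "ee_rot": TCP orientation; "contact_force": force on the tool from outside, world axes, zero at the start; "moment": the same for the moment, N m; "width": finger opening in m.
Only numpy, scipy, OpenCV 4.12 (cv2) and the standard library are available. Lean on these libraries where they do the work, as an engineer would, in place of code of your own. Each camera call takes 0.05 s, during which the arm holds its last target. There are 200 camera calls.

## Working session

There is one attempt and no reset: what is moved stays moved. The work goes in short steps, Python scripts to look and compute and a tool call to move; the robot and the scene stay as the last step left them, time stands still between calls to the robot, and variables do not carry over. Pictures are saved under pics/ and viewed, about 12 in all and at most 16, crops included, and the job is handed in when it is done.

Besides the shell and the picture viewer there is one more tool, called after "Request:" as a command line: name --argument value ..., lists and objects as JSON in quotes. carry_out: Moves the arm, as the interface text tells. Its arguments: {"type":"object","properties":{"moves":{"type":"array","items":{"type":"number"}},"squeeze":{"type":"number"}},"required":["moves"]}

```bash
mkdir -p pics
python3 - <<'E'
from rig import manip
import cv2
for n in ("scene","top"):
    cv2.imwrite(f"pics/{n}0.png",cv2.resize(manip.get_image(n)[:,:,::-1],(800,600),interpolation=cv2.INTER_CUBIC))
    print(n,manip.camera_info(n))
print(manip.camera_info("wrist"));print(manip.get_state())
E
```

```text
scene {'fov_y': 43.18584515546319, 'cx': 279.9912935534338, 'cy': 205.574532741737, 'rvec': array([ 0.91533125,  2.45028619, -1.09448454]), 'tvec': array([ 0.37739828, -0.19679755,  1.52669308])}
top {'fov_y': 52.59868856340126, 'cx': 284.7467163133634, 'cy': 211.3561047694963, 'rvec': array([ 2.1230339 , -2.16661044,  0.16560343]), 'tvec': array([-0.00471588,  0.52058335,  0.82300939])}
{'fov_y': 66.24674125296629, 'cx': 278.392819006702, 'cy': 207.0535634972369, 'hand_eye': array([[-1.38824905e-03, -9.55626706e-01, -2.94577105e-01,
         7.47542608e-02],
       [ 9.99997976e-01, -1.75557363e-03,  9.82516286e-04,
        -4.95374495e-04],
       [-1.45607060e-03, -2.94575145e-01,  9.55627210e-01,
        -1.42467624e-01],
       [ 0.00000000e+00,  0.00000000e+00,  0.00000000e+00,
         1.00000000e+00]])}
{'clock': 0.1, 'qpos': array([-1.25700477e+00,  2.76537472e-01,  1.50602048e+00, -1.57884768e-05,
        1.36067696e+00, -1.21017105e-01]), 'qd': array([ 0.00072993, -0.00156833, -0.00257555,  0.00086929, -0.00019274,
        0.00016209]), 'effort': array([ 8.55718863e-04, -4.17699945e+01, -2.46405977e+01, -3.45263279e-04,
        5.79659725e-03,  1.18764228e-05]), 'position': array([ 0.24204638, -0.52105591,  0.23051738]), 'ee_rot': array([-8.16571908e-04,  9.76459927e-01,  2.15697327e-01, -8.67070092e-05]), 'contact_force': array([-0.01847728,  0.04894009, -0.66292181]), 'moment': array([-0.03748371, -0.08879341, -0.00497769]), 'width': 0.0855873555900898}
```

View pics/top0.png

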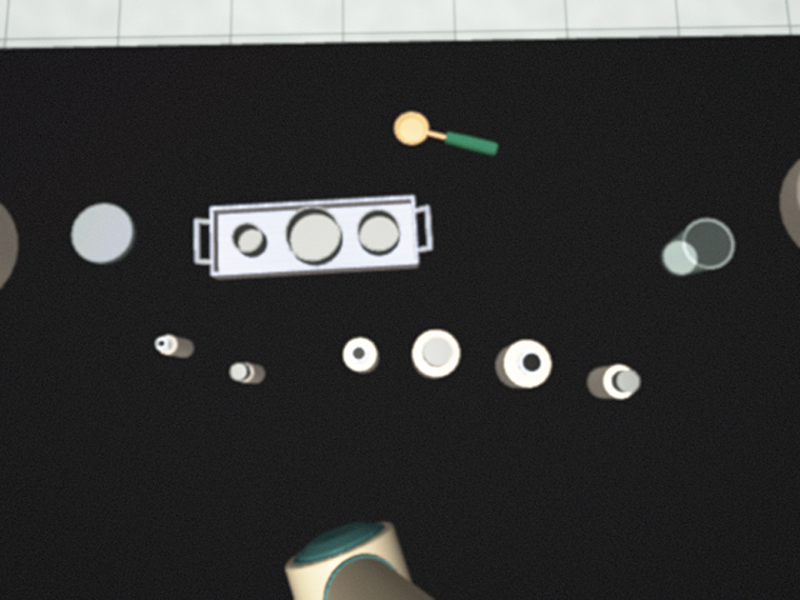

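View pics/scene0.png

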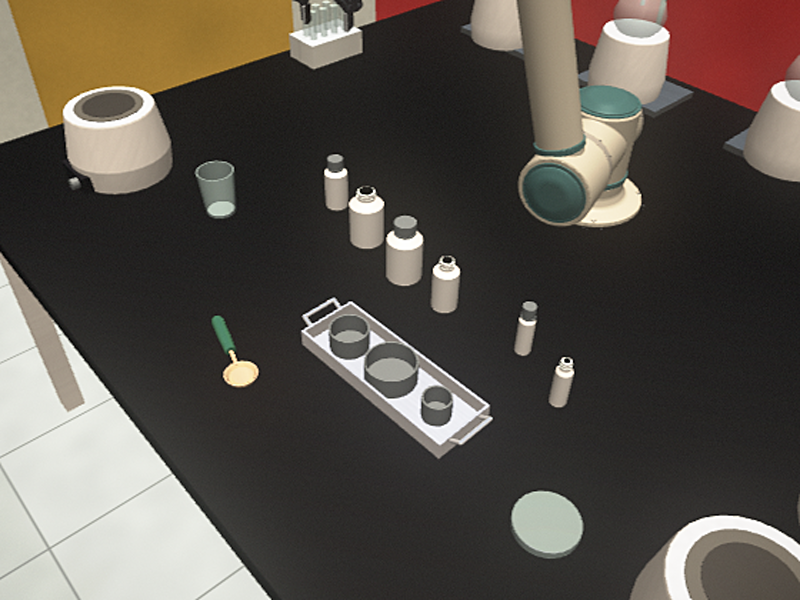

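The top view shows the capped bottles: narrow (238,371), wide (436,351) and medium (627,381). The holders are narrow (250,240), wide (315,236) and medium (379,233). Next I'll enlarge for precision.

Run:
```python
from rig import manip
import cv2,numpy as np
im=manip.get_image("top")[:,:,::-1].copy()
np.save("top.npy",im)
def crop(x,y,w,h,s=4):
    c=cv2.resize(im[y:y+h,x:x+w],None,fx=s,fy=s,interpolation=cv2.INTER_CUBIC)
    c=cv2.convertScaleAbs(c,alpha=1.0)
    for i in range(0,w,10): cv2.line(c,(i*s,0),(i*s,12 if i%50 else 20),(0,255,255),1); 
    for i in range(0,w,50): cv2.putText(c,str(x+i),(i*s+2,30),0,.4,(0,255,255),1)
    for j in range(0,h,10): cv2.line(c,(0,j*s),(10,j*s),(0,255,255),1); cv2.putText(c,str(y+j),(12,j*s+4),0,.35,(0,255,255),1)
    return c
cv2.imwrite("pics/b.png",np.vstack([crop(100,225,190,55),crop(275,225,190,65)]))
cv2.imwrite("pics/c.png",crop(128,128,190,75))
```

```text
(no output)
```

View pics/b.png

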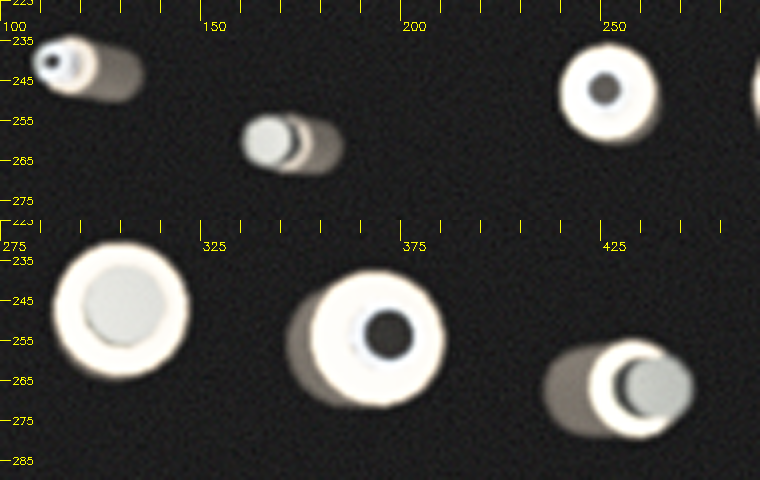

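View pics/c.png

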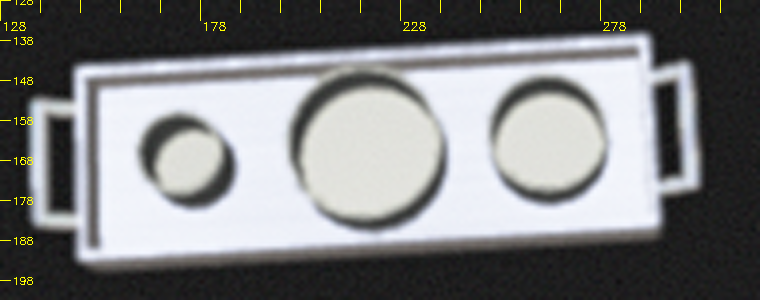

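```bash
cat > h.py <<'E'
import numpy as np,cv2
from rig import manip
from scipy.optimize import least_squares
def K(c): 
    f=210/np.tan(np.radians(c["fov_y"]/2)); return np.array([[f,0,c["cx"]],[0,f,c["cy"]],[0,0,1]])
def pose(n):
    c=manip.camera_info(n)
    if n!="wrist": return K(c),cv2.Rodrigues(c["rvec"])[0],np.array(c["tvec"])
    s=manip.get_state();w,x,y,z=s["ee_rot"]
    from scipy.spatial.transform import Rotation as R
    T=np.eye(4);T[:3,:3]=R.from_quat([x,y,z,w]).as_matrix();T[:3,3]=s["position"]
    M=np.linalg.inv(T@c["hand_eye"]);return K(c),M[:3,:3],M[:3,3]
def proj(P,p):
    k,R,t=p;q=(np.atleast_2d(P)@R.T+t)@k.T;return q[:,:2]/q[:,2:]
def back(uv,z,p):
    k,R,t=p;d=R.T@np.linalg.inv(k)@np.array([uv[0],uv[1],1.]);o=-R.T@t
    return o+d*(z-o[2])/d[2]
a=np.linspace(0,2*np.pi,73)
def circ(x,y,z,r): return np.c_[x+r*np.cos(a),y+r*np.sin(a),0*a+z]
E
python3 - <<'E'
from h import *
T=pose("top");S=pose("scene")
print("nadir cam",-T[1].T@T[2])
fix=lambda u,s,o=(0,0):((u[0]+.5)/s-.5+o[0],(u[1]+.5)/s-.5+o[1])
B={"bn":((268,140),(100,225),.095),"bw":((124,86),(275,225),.115),"bm":((660,169),(275,225),.105),
"on":((52,61),(100,225),.087),"om":((604,89),(100,225),.097),"ow":((388,114),(275,225),.107)}
sc={"bn":(529,308),"bw":(405,222),"bm":(335,158),"on":(566,362),"om":(447,263),"ow":(366,192)}
for n,(u,o,z) in B.items():
    P=back(fix(u,4,o),z,T); print(n,P.round(4),"scene z-plane:",back(fix(sc[n],1/.7),z,S).round(4))
H={"n":((139,236,112,208),.023,1),"w":((289,446,65,230),.041,0),"m":((490,608,75,204),.032,-1)}
def res(p):
    r=[]
    for b,R,s in H.values():
        x=p[0]-s*.095*np.sin(p[2]);y=p[1]+s*.095*np.cos(p[2])
        q=proj(np.vstack([circ(x,y,.042,R),circ(x,y,.004,R)]),T)
        g=[*fix((b[0],b[2]),4,(128,128)),*fix((b[1],b[3]),4,(128,128))]
        r+=[*(q.min(0)-g[:2]),*(q.max(0)-g[2:])]
    return np.array(r)
f=least_squares(res,[.55,.05,0]);print(f.x,f.fun.round(2))
for s in(1,0,-1):print(s,f.x[0]-s*.095*np.sin(f.x[2]),f.x[1]+s*.095*np.cos(f.x[2]))
for n,u in {"n":(437,392),"w":(391,362),"m":(349,330)}.items(): print(n,back(fix(u,1/.7),.042,S).round(4))
E
```

```text
nadir cam [ 0.39121555 -0.01079122  0.89174417]
bn [0.4254 0.2069 0.095 ] scene z-plane: [0.4309 0.2064 0.095 ]
bw [ 0.4439 -0.0517  0.115 ] scene z-plane: [ 0.4469 -0.0549  0.115 ]
bm [ 0.4015 -0.2974  0.105 ] scene z-plane: [ 0.4032 -0.301   0.105 ]
on [0.4651 0.3121 0.087 ] scene z-plane: [0.4687 0.3096 0.087 ]
om [0.4458 0.0501 0.097 ] scene z-plane: [0.4523 0.0523 0.097 ]
ow [ 0.4291 -0.1733  0.107 ] scene z-plane: [ 0.4326 -0.1739  0.107 ]
[0.62380963 0.1185971  0.03791058] [-1.14 -1.11  1.15  0.78 -1.15 -0.33  1.34  1.01 -0.88 -1.19  0.83  0.86]
1 0.6202089906195851 0.21352884177062692
0 0.6238096327142625 0.11859710115398156
-1 0.6274102748089398 0.023665360537336186
n [0.6154 0.205  0.042 ]
w [0.6269 0.1186 0.042 ]
m [0.6319 0.0257 0.042 ]
```

Request:
carry_out --moves '[100, 1.7, 4.5, 0.7, 0.114, 100, 1.7, 4.5, 0.7, 0.114, 100, 1.7, 4.5, 0.7, 0.114, 100, 1.7, 4.5, 0.7, 0.114, 100, 1.7, 4.5, 0.7, 0.114, 100, 1.7, 4.5, 0.7, 0.114, 100, 1.7, 4.5, 0.7, 0.114, 100, 1.7, 4.5, 0.7, 0.114, 100, 1.7, 4.5, 0.7, 0.114, 100, 1.7, 4.5, 0.7, 0.114]' --squeeze 40

```text
clock: 1.15
position: [0.4123, -0.0696, 0.3016]
ee_rot: [0.0, 0.704, 0.71, 0.0]
contact_force: [0.7, -0.6, 0.0]
width: 0.0851
```

Request:
carry_out --moves '[100, 1.7, 4.4, 0, 0, 100, 1.7, 4.4, 0, 0, 100, 1.7, 4.4, 0, 0, 100, 1.7, 4.4, 0, 0, 100, 1.7, 4.4, 0, 0, 100, 0, 0, 0, 0, 100, 0, 0, 0, 0, 100, 0, 0, 0, 0, 100, 0, 0, 0, 0, 100, 0, 0, 0, 0]'

```text
clock: 2.15
position: [0.4969, 0.1472, 0.3016]
ee_rot: [0.0, 0.706, 0.708, 0.0]
contact_force: [-0.1, 0.5, -0.4]
width: 0.0857
```

```bash
cat >> h.py <<'E'
def snap(name,pts=(),circs=()):
    p=pose("wrist");im=manip.get_image("wrist")[:,:,::-1].copy();np.save(name+".npy",im)
    s=10/7;c=cv2.resize(im,(800,600),interpolation=cv2.INTER_CUBIC)
    for q in circs: cv2.polylines(c,[np.int32(proj(circ(*q),p)*s)],True,(0,0,255),1)
    cv2.imwrite(f"pics/{name}.png",c)
    st=manip.get_state();print(st["clock"],st["position"].round(4),st["width"],st["contact_force"].round(2))
    np.savez(name+"_p.npz",K=p[0],R=p[1],t=p[2])
E
python3 - <<'E'
from h import *
snap("w1",circs=[(.620,.2135,.042,.023),(.6238,.1186,.042,.041),(.6274,.0237,.042,.032),(.6202,.2135,.042,.020),(.4254,.2069,.095,.011),(.4439,-.0517,.115,.019),(.4458,.0501,.097,.012)])
E
```

```text
2.2 [0.497  0.1474 0.3016] 0.08543421068738642 [-0.31 -0.82  0.06]
```

View pics/w1.png

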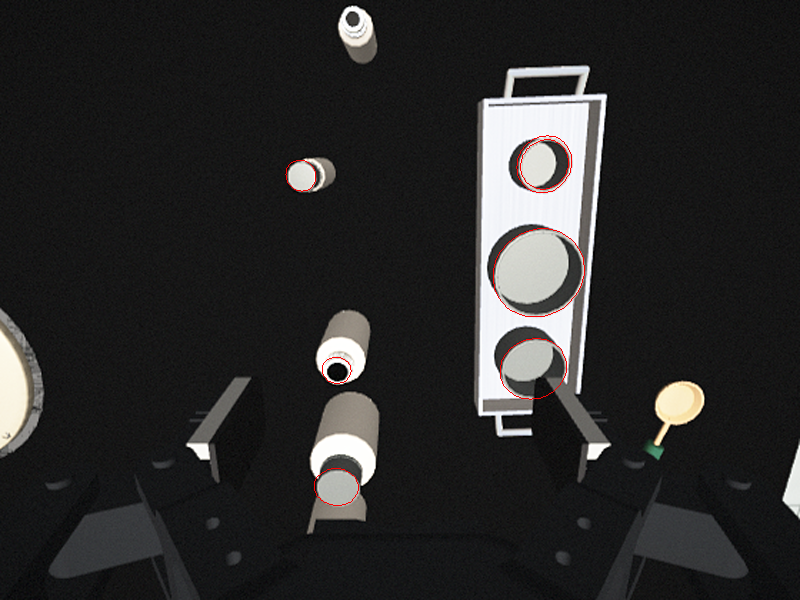

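The wrist view confirms the estimates: the projected cap circles sit on the caps (302,176), (337,371) and (337,487), and the holder rims match within about a pixel. I'll go for the narrow bottle.

Request:
carry_out --moves '[60, -2.4, 2.0, -4, 0, 60, -2.4, 2.0, -4, 0, 60, -2.4, 2.0, -3, 0, 60, 0, 0, -1, 0, 60, 0, 0, -3, 0, 60, 0, 0, -3, 0, 60, 0, 0, -3, 0, 60, 0, 0, -1.6, 0, 60, 0, 0, 0, 0, 60, 0, 0, 0, 0]'

```text
clock: 3.2
position: [0.4271, 0.2076, 0.0772]
ee_rot: [0.0, 0.706, 0.708, 0.001]
contact_force: [0.1, -0.2, -0.2]
width: 0.0513
```

Request:
carry_out --moves '[0, 0, 0, 0, 0, 0, 0, 0, 0, 0, 0, 0, 0, 0, 0, 0, 0, 0, 0, 0, 0, 0, 0, 0, 0, 0, 0, 0, 0, 0, 0, 0, 0, 0, 0, 0, 0, 0, 0, 0, 0, 0, 0, 0, 0, 0, 0, 0, 0, 0]' --squeeze 40

```text
clock: 4.2
position: [0.4269, 0.2082, 0.0779]
ee_rot: [0.001, 0.706, 0.709, 0.001]
contact_force: [-0.3, -0.9, 6.0]
width: 0.0203
```

Run:
```python
from h import *
snap("w2")
```

```text
4.25 [0.4269 0.2082 0.0779] 0.020246102243123114 [-1.17 -0.05  6.25]
```

View pics/w2.png

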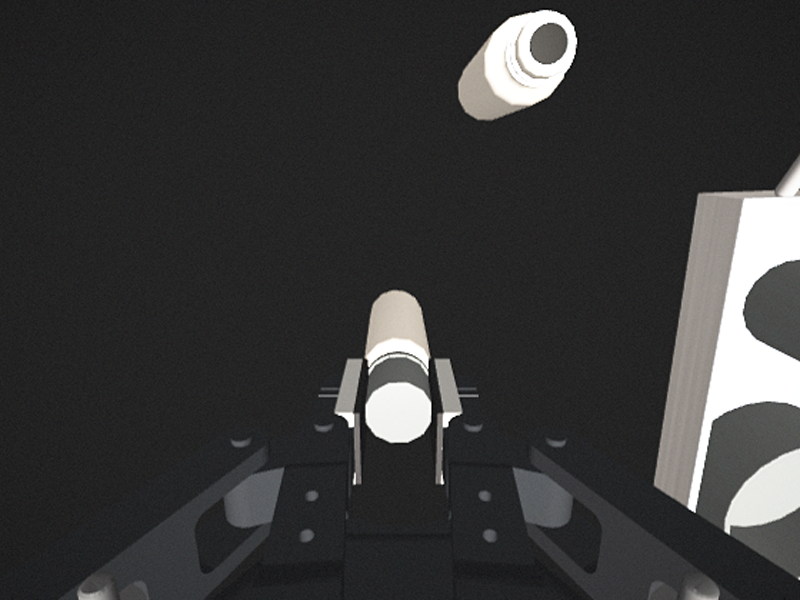

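Request:
carry_out --moves '[0, 0, 0, 2, 0, 0, 0, 0, 3, 0, 0, 1.5, 0.1, 2.5, 0, 0, 3, 0.1, 0, 0, 0, 3.4, 0.1, 0, 0, 0, 3.4, 0.1, 0, 0, 0, 3.4, 0.1, 0, 0, 0, 3, 0.1, 0, 0, 0, 1.6, 0.1, 0, 0, 0, 0, 0, 0, 0]'

```text
clock: 5.25
position: [0.6211, 0.2148, 0.151]
ee_rot: [0.0, 0.706, 0.708, 0.001]
contact_force: [-0.2, -0.9, 0.1]
width: 0.0202
```

Run:
```python
from h import *
snap("w3",circs=[(.620,.2135,.042,.023),(.620,.2135,.042,.020),(.6238,.1186,.042,.041),(.6238,.1186,.042,.038)])
```

```text
5.3 [0.619  0.2148 0.151 ] 0.020565203127466607 [-0.39 -0.57 -1.65]
```

View pics/w3.png

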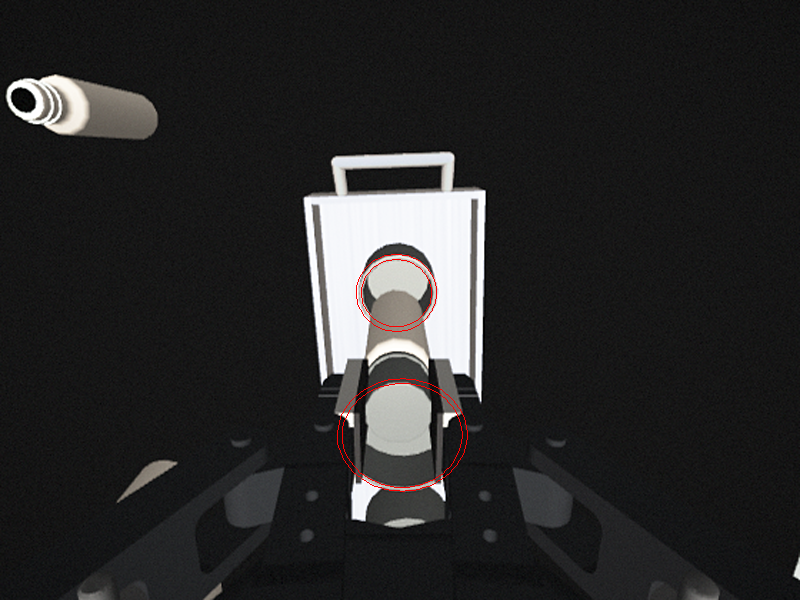

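Request:
carry_out --moves '[0, 0.1, 0, -2, 0, 0, 0, 0, -2, 0, 0, 0, 0, -1, 0, 0, 0, 0, -0.7, 0, 0, 0, 0, -0.5, 0, 0, 0, 0, -0.3, 0, 0, 0, 0, -0.2, 0, 0, 0, 0, 0, 0, 0, 0, 0, 0, 0, 0, 0, 0, 0, 0]'

```text
clock: 6.3
position: [0.6203, 0.215, 0.086]
ee_rot: [0.0, 0.706, 0.708, 0.001]
contact_force: [-0.9, -0.4, 6.1]
width: 0.0202
```

Run:
```python
from h import *
snap("w4",circs=[(.620,.2135,.042,.023),(.620,.2135,.042,.020)])
```

```text
6.35 [0.6203 0.2151 0.086 ] 0.020484505109234774 [-1.38  0.04  6.39]
```

View pics/w4.png

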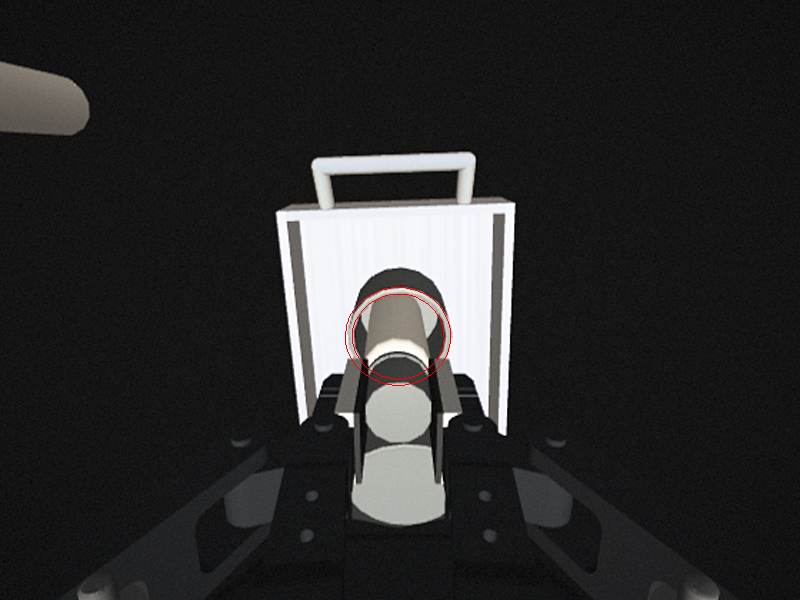

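The bottle is on the holder floor (z rose 8 mm from the bench pose, 6 N contact). I'll release it and go to the wide one.

Request:
carry_out --moves '[25, 0, 0, 0, 0, 30, 0, 0, 0, 0, 45, 0, 0, 0, 0, 55, 0, 0, 0, 0, 55, 0, 0, 0, 0, 55, 0, 0, 1, 0, 55, 0, 0, 2.5, 0, 55, 0, 0, 4, 0, 55, 0, 0, 4.1, 0, 55, 0, 0, 0, 0]'

```text
clock: 7.35
position: [0.6238, 0.2158, 0.2084]
ee_rot: [0.004, 0.706, 0.709, 0.006]
contact_force: [0.1, 0.5, 0.5]
width: 0.0471
```

Request:
carry_out --moves '[70, -2.4, -3.8, 0, 0, 70, -2.4, -3.8, 0, 0, 70, -2.4, -3.8, 0, 0, 70, -2.4, -3.8, 0, 0, 70, -2.4, -3.8, 0, 0, 70, -2.4, -3.8, 0, 0, 70, -2.4, -3.8, 0, 0, 70, -0.8, 0, 0, 0, 70, 0, 0, 0, 0, 70, 0, 0, 0, 0]'

```text
clock: 8.35
position: [0.4446, -0.0505, 0.2008]
ee_rot: [0.0, 0.706, 0.709, 0.001]
contact_force: [-0.5, 0.3, -0.4]
width: 0.0598
```

Run:
```python
from h import *
snap("w5",circs=[(.4439,-.0517,.115,.019),(.4458,.0501,.097,.012)])
```

```text
8.4 [ 0.4448 -0.0503  0.2007] 0.059704213190793755 [-0.43  0.05  1.1 ]
```

View pics/w5.png

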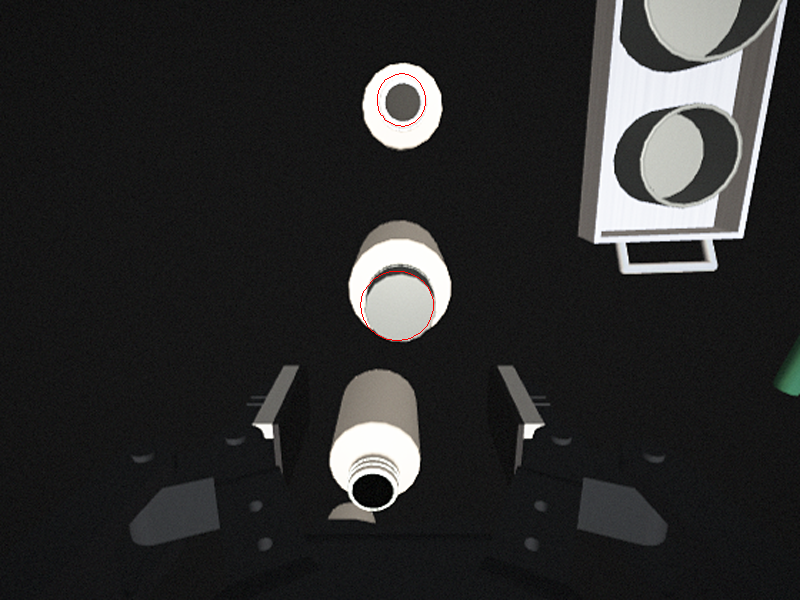

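Request:
carry_out --moves '[70, 0, -0.1, -2, 0, 70, 0, 0, -3, 0, 70, 0, 0, -3, 0, 70, 0, 0, -1.5, 0, 70, 0, 0, -0.9, 0, 70, 0, 0, 0, 0, 70, 0, 0, 0, 0, 0, 0, 0, 0, 0, 0, 0, 0, 0, 0, 0, 0, 0, 0, 0]'

```text
clock: 9.4
position: [0.445, -0.0524, 0.0977]
ee_rot: [0.001, 0.706, 0.708, 0.001]
contact_force: [1.0, 0.1, 5.1]
width: 0.0366
```

Request:
carry_out --moves '[0, 0, 0, 0, 0, 0, 0, 0, 0, 0, 0, 0, 0, 0, 0, 0, 0, 0, 0, 0, 0, 0, 0, 0, 0, 0, 0, 0, 0, 0, 0, 0, 0, 0, 0, 0, 0, 0, 0, 0, 0, 0, 0, 0, 0, 0, 0, 0, 0, 0]'

```text
clock: 10.4
position: [0.445, -0.0524, 0.0977]
ee_rot: [0.001, 0.706, 0.708, 0.001]
contact_force: [0.8, 0.0, 6.2]
width: 0.0366
```

Run:
```python
from h import *
snap("w6")
```

```text
10.45 [ 0.4451 -0.0524  0.0977] 0.036573521061460425 [0.49 1.11 5.59]
```

View pics/w6.png

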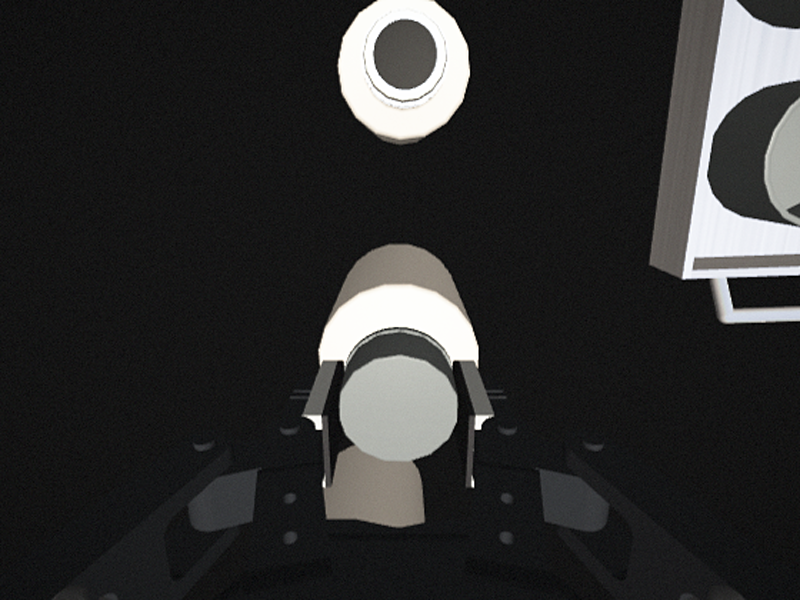

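Request:
carry_out --moves '[0, 0, 0, 2, 0, 0, 0, 0, 3, 0, 0, 0, 0, 2.5, 0, 0, 2.9, 0, 0, 0, 0, 3, 0, 0, 0, 0, 3, 0, 0, 0, 0, 3, 1, 0, 0, 0, 3, 2, 0, 0, 0, 2, 2.5, 0, 0, 0, 1, 3, 0, 0]'

```text
clock: 11.45
position: [0.6245, 0.0329, 0.1705]
ee_rot: [0.0, 0.706, 0.708, -0.0]
contact_force: [0.7, 0.4, -1.7]
width: 0.0368
```

Request:
carry_out --moves '[0, 0, 3, 0, 0, 0, 0, 3, 0, 0, 0, 0, 2, 0, 0, 0, 0, 0.6, 0, 0, 0, 0, 0, 0, 0, 0, 0, 0, 0, 0, 0, 0, 0, -2, 0, 0, 0, 0, -2, 0, 0, 0, 0, 0, 0, 0, 0, 0, 0, 0]'

```text
clock: 12.45
position: [0.623, 0.1177, 0.1315]
ee_rot: [-0.0, 0.706, 0.708, -0.0]
contact_force: [0.3, -0.3, -1.1]
width: 0.0363
```

Run:
```python
from h import *
snap("w7",circs=[(.6238,.1186,.042,.041),(.6238,.1186,.042,.038),(.6202,.2135,.042,.023),(.6202,.2135,.103,.011)])
```

```text
12.5 [0.6236 0.118  0.1323] 0.03651524046306773 [-0.54  0.33 -1.31]
```

View pics/w7.png

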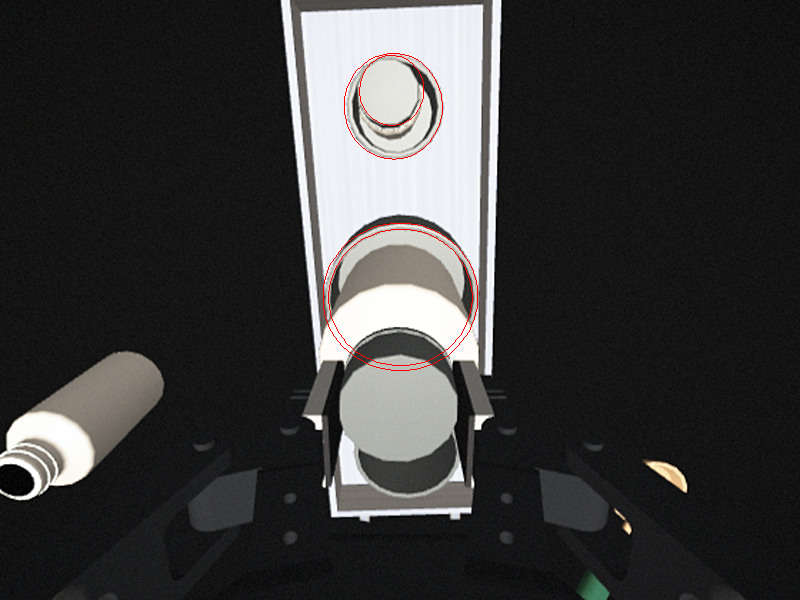

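The narrow bottle stands centred in its holder, and the wide one is over its cup (rim centre about (400,297)). I'll lower and release.

Request:
carry_out --moves '[0, 0, 0, -1, 0, 0, 0, 0, -0.7, 0, 0, 0, 0, -0.5, 0, 0, 0, 0, -0.3, 0, 0, 0, 0, -0.2, 0, 0, 0, 0, 0, 0, 0, 0, 0, 0, 0, 0, 0, 0, 0, 0, 0, 0, 0, 0, 0, 0, 0, 0, 0, 0]'

```text
clock: 13.5
position: [0.6229, 0.119, 0.1056]
ee_rot: [0.0, 0.706, 0.709, 0.0]
contact_force: [-1.9, 0.8, 6.1]
width: 0.0364
```

Request:
carry_out --moves '[45, 0, 0, 0, 0, 50, 0, 0, 0, 0, 60, 0, 0, 0, 0, 70, 0, 0, 0, 0, 70, 0, 0, 0, 0, 70, 0, 0, 1, 0, 70, 0, 0, 2.5, 0, 70, 0, 0, 3.5, 0, 70, 0, 0, 2.7, 0, 70, -2.0, -4, 0, 0]'

```text
clock: 14.5
position: [0.6081, 0.0821, 0.2069]
ee_rot: [0.004, 0.704, 0.71, 0.006]
contact_force: [0.4, -1.6, 0.5]
width: 0.0601
```

Request:
carry_out --moves '[65, -2.2, -4.2, 0, 0, 65, -2.2, -4.2, 0, 0, 65, -2.2, -4.2, 0, 0, 65, -2.2, -4.2, 0, 0, 65, -2.2, -4.2, 0, 0, 65, -2.2, -4.2, 0, 0, 65, -2.2, -4.2, 0, 0, 65, -2.2, -4.2, 0, 0, 65, -2.2, -4.0, 0, 0, 65, -0.3, 0, 0, 0]'

```text
clock: 15.5
position: [0.4, -0.3022, 0.2024]
ee_rot: [0.002, 0.708, 0.706, -0.001]
contact_force: [1.0, 0.7, 0.3]
width: 0.0559
```

Run:
```python
from h import *
snap("w8",circs=[(.4015,-.2974,.105,.015)])
```

```text
15.55 [ 0.4005 -0.2994  0.2022] 0.05539508857490997 [ 0.24  0.19 -0.22]
```

View pics/w8.png

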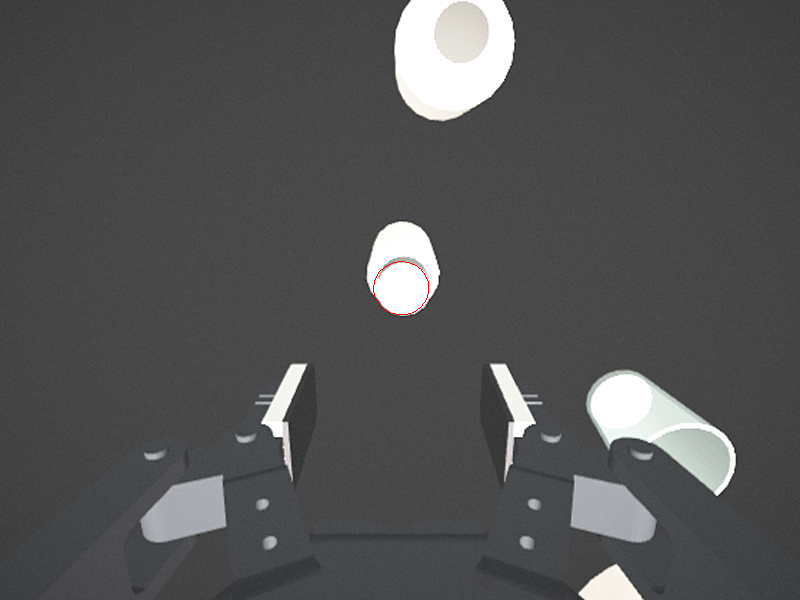

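Cap at (402,289) coincides with the prediction. Descend and grip.

Request:
carry_out --moves '[65, 0, 0, -2, 0, 65, 0, 0, -3, 0, 65, 0, 0, -3, 0, 65, 0, 0, -2, 0, 65, 0, 0, -1.4, 0, 65, 0, 0, 0, 0, 65, 0, 0, 0, 0, 0, 0, 0, 0, 0, 0, 0, 0, 0, 0, 0, 0, 0, 0, 0]'

```text
clock: 16.55
position: [0.4028, -0.2976, 0.0889]
ee_rot: [0.001, 0.706, 0.708, 0.0]
contact_force: [0.4, 1.5, 5.1]
width: 0.0281
```

Request:
carry_out --moves '[0, 0, 0, 0, 0, 0, 0, 0, 0, 0, 0, 0, 0, 0, 0, 0, 0, 0, 0, 0, 0, 0, 0, 0, 0, 0, 0, 0, 0, 0, 0, 0, 0, 2, 0, 0, 0, 0, 3, 0, 0, 0, 0, 2.5, 0, 0, 0, 0, 0, 0]'

```text
clock: 17.55
position: [0.4037, -0.2989, 0.1658]
ee_rot: [0.004, 0.706, 0.708, 0.0]
contact_force: [-0.4, -0.6, -1.5]
width: 0.0284
```

Run:
```python
from h import *
snap("w9")
```

```text
17.6 [ 0.4026 -0.2979  0.1639] 0.02865607371718778 [ 0.08  0.74 -1.7 ]
```

View pics/w9.png

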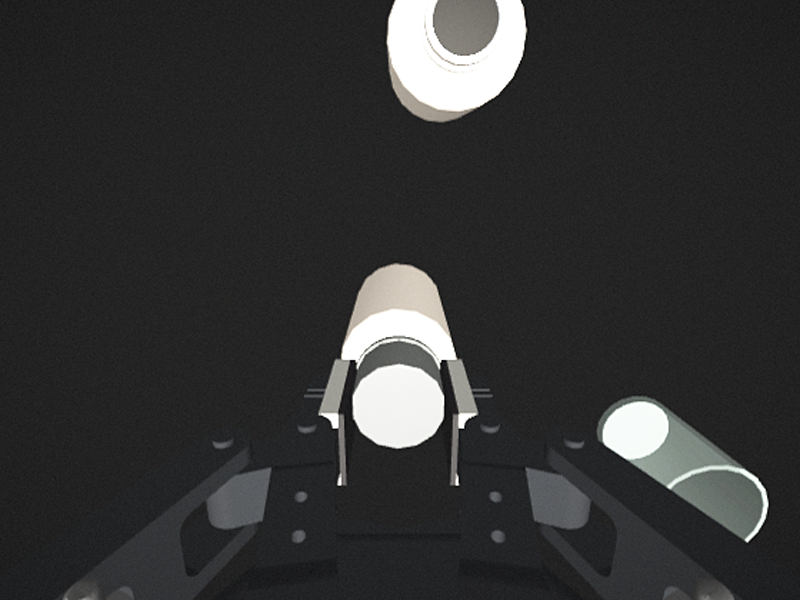

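Request:
carry_out --moves '[0, 2, 0, 0, 0, 0, 3.5, 0, 0, 0, 0, 3.5, 0, 0, 0, 0, 1.5, 2, 0, 0, 0, 1.5, 3.5, 0, 0, 0, 1.5, 4, 0, 0, 0, 1.5, 4, 0, 0, 0, 1.5, 4, 0, 0, 0, 1.5, 4, 0, 0, 0, 1.5, 4, 0, 0]'

```text
clock: 18.6
position: [0.5961, -0.0403, 0.1604]
ee_rot: [-0.001, 0.706, 0.708, -0.001]
contact_force: [0.7, -0.3, -0.7]
width: 0.0285
```

Request:
carry_out --moves '[0, 1.5, 3, 0, 0, 0, 1.5, 2.5, 0, 0, 0, 0, 1.1, 0, 0, 0, 0, 0, 0, 0, 0, 0, 0, 0, 0, 0, 0, 0, -2, 0, 0, 0, 0, -2, 0, 0, 0, 0, 0, 0, 0, 0, 0, 0, 0, 0, 0, 0, 0, 0]'

```text
clock: 19.6
position: [0.6275, 0.023, 0.1237]
ee_rot: [0.001, 0.706, 0.708, 0.001]
contact_force: [0.8, -0.7, 0.3]
width: 0.0283
```

Run:
```python
from h import *
snap("w10",circs=[(.6274,.0237,.042,.032),(.6274,.0237,.042,.029),(.6238,.1186,.123,.019)])
```

```text
19.65 [0.6277 0.0232 0.1238] 0.028390836772855303 [ 0.03  0.59 -0.84]
```

View pics/w10.png

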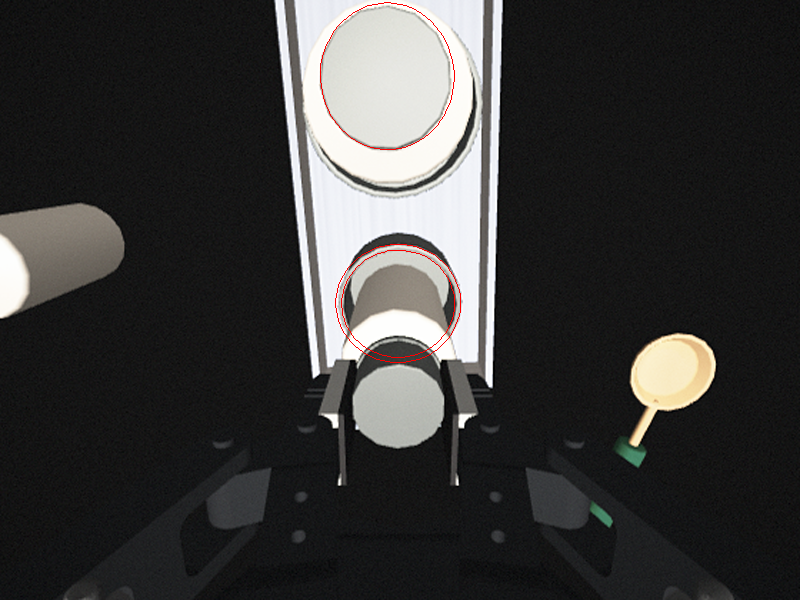

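The wide bottle is in its cup, and the medium one is centred over its holder rim (398,303). Lower, check contact.

Request:
carry_out --moves '[0, 0, 0, -1, 0, 0, 0, 0, -0.7, 0, 0, 0, 0, -0.5, 0, 0, 0, 0, -0.3, 0, 0, 0, 0, -0.2, 0, 0, 0, 0, 0, 0, 0, 0, 0, 0, 0, 0, 0, 0, 0, 0, 0, 0, 0, 0, 0, 0, 0, 0, 0, 0]'

```text
clock: 20.65
position: [0.6267, 0.0241, 0.0968]
ee_rot: [0.0, 0.706, 0.709, 0.0]
contact_force: [-2.6, -0.2, 6.8]
width: 0.0282
```

Seated (0.0889 + 0.008 = 0.0969). I'll release, rise and back off for a check picture.

Request:
carry_out --moves '[35, 0, 0, 0, 0, 40, 0, 0, 0, 0, 50, 0, 0, 0, 0, 65, 0, 0, 0, 0, 65, 0, 0, 0, 0, 65, 0, 0, 1, 0, 65, 0, 0, 2.5, 0, 65, 0, 0, 4, 0, 65, 0, 0, 4, 0, 65, 0, 0, 4, 0]'

```text
clock: 21.65
position: [0.6268, 0.0239, 0.2528]
ee_rot: [0.0, 0.706, 0.709, 0.0]
contact_force: [0.9, -1.0, -0.2]
width: 0.0555
```

Request:
carry_out --moves '[65, -3, -4, 2, 0, 65, -3, -4, 2, 0, 65, -3, -4, 2, 0, 65, -3, -4, 0, 0, 65, -3, -4, 0, 0, 65, -3, -4, 0, 0, 65, -3, -4, 0, 0, 65, -3, -4, 0, 0, 65, 0, 0, 0, 0, 65, 0, 0, 0, 0]'

```text
clock: 22.65
position: [0.3927, -0.2884, 0.3069]
ee_rot: [0.0, 0.707, 0.707, 0.0]
contact_force: [-0.2, -0.1, -0.7]
width: 0.0557
```

Run:
```python
from h import *
s=manip.get_state();print(s["clock"],s["position"].round(3),s["contact_force"].round(2))
T=pose("top");t=manip.get_image("top")[:,:,::-1];sc=manip.get_image("scene")[:,:,::-1]
c=np.ascontiguousarray(cv2.resize(t[125:285,100:460],None,fx=2.2,fy=2.2,interpolation=cv2.INTER_CUBIC))
H={"n":(.6202,.2135,.103,.011),"w":(.6238,.1186,.123,.019),"m":(.6274,.0237,.113,.015),"on":(.4651,.3121,.087,.008),"om":(.4458,.0501,.097,.012),"ow":(.4291,-.1733,.107,.016)}
for q in H.values(): cv2.polylines(c,[np.int32((proj(circ(*q),T)-[100,125]+.5)*2.2)],True,(0,0,255),1)
d=cv2.resize(sc[80:300,200:420],(246,246))
cv2.imwrite("pics/end.png",c);cv2.imwrite("pics/end2.png",cv2.resize(sc[100:330,180:430],(750,600*230//200*0+690))[:600])
```

```text
22.65 [ 0.393 -0.288  0.307] [-0.21 -0.13 -0.66]
```

View pics/end.png

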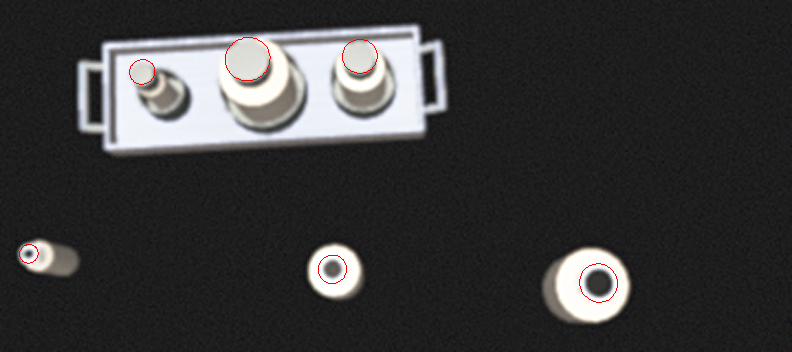

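View pics/end2.png

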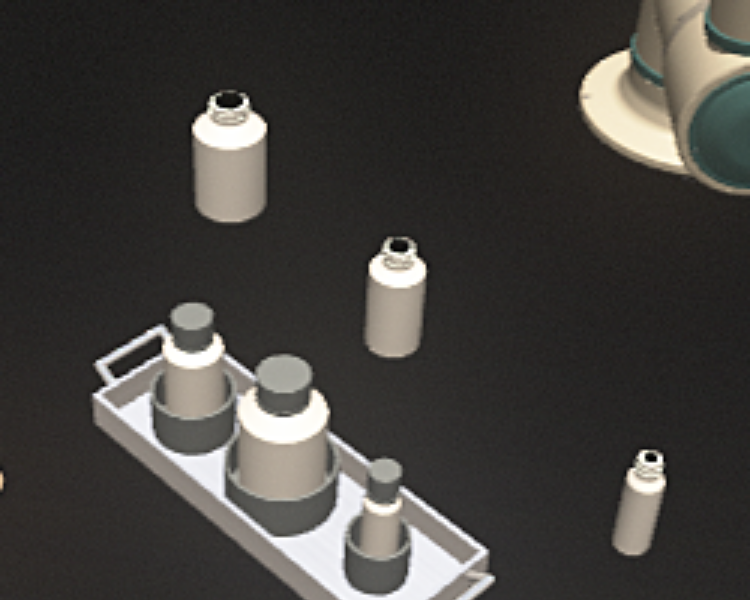

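All three bottles stand upright in their holders, with the caps at the predicted places. The open bottles have not moved and the arm is clear.

```bash
python3 -c "
from rig import manip
print(manip.sign_off())"
```

```text
the job is handed in; nothing more can be done
None
```

The three capped bottles are in their own holders (narrow, wide and medium), and I handed the job in at about 23 s on the robot's clock. Each was gripped by the cap, lowered until it touched the holder floor at about 6 N, then released.

**Seating:** each bottle touched down 8 mm above its height on the bench, which matches the holder floor.

**Last pictures:** the top view shows the caps within about 1–2 mm of the predicted places, and the scene view shows all three upright. The uncapped bottles are where they began, and the arm stood clear.

**Disagreements:** at the start, the rough scene-camera readings differed from the top camera by up to about 8 mm (narrow holder). I used the top camera because the wrist view agreed with it. My fit of the holder rims in the top picture also missed the measured edges by about 1 pixel (2 mm) on every side, but the wrist views showed the fitted centres were right. No check failed, though sign-off gives no verdict.

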